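# Uncover an iced bun and hold it up in the serving tongs

### The arm

A 6-joint arm with a two-finger parallel gripper is mounted at the origin on the work surface. World frame = base frame: x ahead of the robot, y to its left, z up, the work surface at z = 0. Lengths are in m, angles in rad, forces in N, time in s.
With the tool pointing down it reaches from about 0.35 to 0.85 m from the base axis. Payload 8.1 kg.
Tool frame: the origin (TCP) lies at the very end of the fingers, on their centre line; the grasp point (between the pads) lies 19 mm behind it (robot.grip_depth is the distance from the TCP to the grasp point, in m); z points along the fingers, y is the line along which they close (so a half turn about z gives the same grasp; the last joint's range is limited). The gripper opens to 93 mm and grips with 3 to 60 N. Pads are 15 mm wide; open, the fingers measure 128 mm over their backs; the gripper's body (75 mm by 188 mm) begins 65 mm behind the grasp point.
Start: joints at [1.19, 0.13, 1.488, -0, 1.523, -0.085], TCP at [0.175, 0.574, 0.219] pointing down, gripper open.
Joint ranges: [-2.96, 2.96], [-0.89, 2.26], [0.02, 2.5], [-1.34, 4.48], [0, 2.73], [-2.66, 2.66]. Speed limits (rad/s): [2.39, 2.39, 2.79, 3.14, 3.14, 3.14].

### API

Orientations are given as a rotation vector (axis times angle).
In Python, from plant import robot gives the robot as it stands. The module is installed in compiled form; this text tells all that it offers.
- The arm moves only by the shell command python3 -m jog 'ROWS' [FORCE]. ROWS is JSON, a list that holds one entry, the list of rows, each a list of 7 numbers: the turn, a rotation vector about the tool's x, y, z in degrees, then the shift along the tool's x, y, z in cm, then the finger opening in cm, from 0 to 9.3. A call has 1 to 5 rows; each row shifts and turns the commanded pose from where the row before left it, along the tool's axes as they then stand; what a row does not reach is not made up. A row lasts 1/12 s, in which the tool goes at most 41.7 mm and 7.16 degrees, less where a joint would pass 70% of its speed; a pose out of reach is approached as far as the arm can. A call is refused whole if a number of a shift passes 4.17 or a number of a turn 7.16, either way. A call with a gripper value outside its range is refused whole. The fingers move at their own pace and stop on an object; FORCE is the grip in N (left out, the last holds). Time passes only in rows, so rows that do not move let the fingers close. It gives the time, the measured TCP pose, the force and the opening at its end, in the units of the state.
- robot.read_state(): the state, without advancing time (a new reading comes with each control period).
- robot.read_camera(name): name is "side" or "top"; returns a dict with "img" (420x560x3 uint8, red, green, blue), "fx", "fy", "cx", "cy" (pixels), "extrinsics" (4x4, takes a point from camera to world coordinates). Camera axes: x right, y up, looking along -z (the intrinsics and any distortion apply to the point x, -y, -z); pixel columns grow to the right and rows downward; lengths in m; the calibration is good to about 2 mm. A picture is of the moment at which its call begins. There is no depth.
- robot.close_job(): hands the job in, once; it reports no verdict.
Trained networks look in a picture, given as the dict that the camera call returned (one of the last four; its "shot" number tells which), for a name from the list of things; names that differ only in an ending like _2 or _b are one class to them, and where a whole thing is asked for, a point or a joint stands for the part that bears it (a point fixed in the world has none). Each returns a list of dicts, best first, with "confidence" (0 to 1); they miss things now and then, are a little off and sometimes report something else, mostly with a low value. They report only what shows in the picture. A call takes as long as a camera call.
- robot.masks_of(picture, label): "pixels" (420x560 bool, what is visible of it) and "point" ([column, row] in pixels, amid what is visible of it).
- robot.pinpoint(picture, label): "point" ([column, row] in pixels: a listed point, or the origin of a listed thing).
The state is a dict: "t": time; "q": joint angles; "dq": joint speeds; "joint_torque": joint torques, N m; "tool_pos": TCP position; "orientation": TCP orientation; "force": force on the tool from outside, world axes, zero at the start; "wrist_torque": the same for the moment, N m; "opening": finger opening in m.
Only numpy, scipy, OpenCV 4.12 (cv2) and the standard library are available. Lean on these libraries where they do the work, as an engineer would, in place of code of your own. Each camera call takes 0.05 s, during which the arm holds its last target. There are 200 camera calls.

### The job

Serve a treat at the Christmas shop's counter: take the glass dome off the red cake stand and set it down gently, not dropped, with its whole rim on the plate of the empty green cake stand. Then take up the serving tongs, close their tips on the iced bun and lift it, upright, at least 8 cm above its plate. Finish while still holding it up in the tongs; the robot itself must never touch the bun, and the snow globe, toy pickup and mug stay where they are.

Things in the scene. Friction and masses are not known exactly. Their poses are not given: they have to be found in the camera images.
- red_stand: Red footed cake stand, fixed to the counter: round flat plate 150 mm across and 10 mm thick, its top 60 mm above the counter, on a stem with a foot 90 mm across. Origin: centre of the foot's underside, on the counter; z up.
- green_stand: Dark green footed cake stand, empty at the start, fixed to the counter: round flat plate 144 mm across and 10 mm thick, its top 85 mm above the counter, on a stem with a foot 90 mm across. Origin: centre of the foot's underside, on the counter; z up.
- green_stand_plate (a point): Centre of the top face of the green stand's plate; here the dome goes.
- dome: Clear glass dome (about 280 g) covering the bun, open below: 116 mm outside diameter at the rim, 4 mm wall, straight sides up to 46 mm, then rounded in to a flat top 60 mm across at 84 mm height; a brass knob stands on that top. Origin: centre of the rim's plane (its underside); z up.
- dome_knob (a point): Middle of the dome's brass knob, 108 mm above the dome's rim. The knob is an upright cylinder 26 mm in diameter and 24 mm tall, on a thin neck, so that its lower edge is 12 mm above the glass.
- bun: Round iced bun, about 45 g, 46 mm in diameter, its side near upright, firm crust 34 mm high and about 47 mm high with icing and berry. Stands on the red stand's plate under the dome, up to 12 mm off the plate's centre. Origin: centre of its underside; z up. It does not give when squeezed.
- bun_middle (a point): Point on the bun's axis 18 mm above its underside, the height to grip it.
- rest: White marble rest board, 200 x 110 x 12 mm, fixed to the counter, on which the tongs lie. Origin: centre of its underside; its top is 12 mm above the counter; x along its length.
- tongs: Spring-steel serving tongs (90 g, 205 mm long, 26 mm high) lying on edge on the board, so that they open and close sideways. Two arms with red grip sleeves swing evenly about the spring bow at the rear end. Origin: midway between the arm hinges, on the underside; x points from the bow to the tips, y to the left arm, z up.
- tongs_grip (a point): Middle between the red sleeves, 85 mm ahead of the tongs' origin, 13 mm above their underside, near the centre of mass. The sleeves run from 56 to 114 mm ahead of the origin, outer faces upright, 58 mm wide over both when free, 36 mm when the tips close on the bun (then parallel).
- tongs_tip (a point): Middle between the two shallowly cupped tips, at mid height: 172 mm ahead of the origin (87 mm ahead of tongs_grip) and 13 mm above the underside. The tips are 40 mm long and 26 mm high; the clear gap between them is about 87 mm when free and changes twice as much as the width over the sleeves.
- tongs_left (a joint): How far the left arm is squeezed in, rad: 0 free and open, 0.13 closed on the bun, 0.22 fully shut; the right arm does the same. A spring opens them: about 4.5 N on each sleeve starts to close them, about 8 N brings them to the bun's width.
- snow_globe: Bystander: snow globe, 80 mm wide, 102 mm tall. Origin: centre of the underside.
- toy_pickup: Bystander: red toy pickup truck, 155 x 74 mm, about 70 mm tall. Origin: middle of its underside, between the wheels.
- mug: Bystander: white mug, 80 mm across, 92 mm tall, with a handle on its +y side. Origin: centre of the underside.

How it is judged:
On the way, in this order (a step that is already met when the one before it is completed fails the run):
1. the dome stands released on the green stand, its whole rim on the plate (horizontal distance between dome and green_stand_plate below 0.014 m and z of dome in the frame of green_stand_plate between -0.004 and 0.004 m and angle between dome's own z axis and vertical below 0.06 rad and contact force between dome and the fingers below 0.05 N), for 0.2 s.
2. the tongs are lifted off the board in the fingers (contact force between tongs and the fingers above 1 N and contact force between tongs and rest below 0.05 N and height (world z) of tongs_grip above 0.045 m), for 0.2 s.
At the end, for the whole second after the job is handed in: Bun still, upright within 28 deg, pinched between the tongs' tips (middles within 30 mm), at least 78 mm above the red plate, carried by nothing but the tongs, which the fingers hold; dome level and untouched on the green plate, centred within 14 mm (all of step 1 and z of bun in the frame of red_stand above 0.138 m and angle between bun's own z axis and vertical below 0.5 rad and linear speed of bun below 0.03 m/s and distance between bun_middle and tongs_tip below 0.03 m and contact force between bun and tongs above 1 N and contact force between tongs and the fingers above 2 N and value of joint tongs_left above 0.09 rad and contact force between each of bun, tongs and red_stand below 0.02 N and contact force between bun and green_stand below 0.02 N and contact force between each of bun, tongs and dome below 0.02 N and contact force between dome and the arm below 0.05 N); the arm keeps its last pose, push and grip.
It fails at once if the robot itself touches the bun (contact force between bun and the fingers above 0.3 N or contact force between bun and the arm above 0.3 N).
It fails at once if the dome is dropped (contact force between dome and anything else below 0.02 N and height (world z) of dome above 0.1 m).
It fails at once if the snow globe, toy pickup or mug is moved by more than 2 cm (distance of any of snow_globe, toy_pickup, mug from where it was at the start of the episode above 0.02 m).
It also fails if it takes over 64 s, if anything falls off the work surface, if the arm or the gripper's body presses on something with over 40 N, if the wrist force passes 120 N, or if a joint passes its speed limit or range.

## Working session

There is one attempt and no reset: what is moved stays moved. The work goes in short steps, Python scripts to look and compute and a shell command to move; the robot and the scene stay as the last step left them, time stands still between calls to the robot, and variables do not carry over. Pictures are saved under pics/ and viewed, on a budget of 10 in all, crops included, one or two more only if the job needs it, and the job is handed in when it is done.

```bash
mkdir -p pics
cat > h.py <<'E'
import numpy as np, cv2
from scipy.spatial.transform import Rotation as R
from plant import robot
def ray(c,p):
    E=np.array(c["extrinsics"]); d=np.array([(p[0]-c["cx"])/c["fx"],-(p[1]-c["cy"])/c["fy"],-1.])
    return E[:3,3],E[:3,:3]@(d/np.linalg.norm(d))
def tri(rs):
    A=sum(np.eye(3)-np.outer(d,d) for o,d in rs); b=sum((np.eye(3)-np.outer(d,d))@o for o,d in rs)
    x=np.linalg.solve(A,b); res=[np.linalg.norm(np.cross(x-o,d)) for o,d in rs]; return x,max(res)
def atz(c,p,z):
    o,d=ray(c,p); return o+d*(z-o[2])/d[2]
def proj(c,X):
    E=np.array(c["extrinsics"]); v=E[:3,:3].T@(np.array(X)-E[:3,3]); return [c["cx"]+c["fx"]*v[0]/-v[2], c["cy"]-c["fy"]*v[1]/-v[2]]
def cams():
    return {n:robot.read_camera(n) for n in("side","top")}
def locate(cs,lab):
    rs=[];s=[]
    for n,c in cs.items():
        r=robot.pinpoint(c,lab)
        if r: rs.append(ray(c,r[0]["point"])); s.append((n,np.round(r[0]["point"],1).tolist(),round(r[0]["confidence"],2)))
    if len(rs)>1:
        x,e=tri(rs); print(lab,np.round(x,4),"res",round(e,4),s); return x
    print(lab,s)
def save(c,f): cv2.imwrite("pics/"+f,c["img"][:,:,::-1])
def tgt(pos,rv=None):
    s=robot.read_state(); M=R.from_rotvec(s["orientation"]).as_matrix(); return M.T@(np.array(pos)-s["tool_pos"])*100
E
python3 - <<'E'
from h import *
c=cams()
for n in c:
    save(c[n],n+"0.png"); print(n,np.round(np.array(c[n]["extrinsics"]),3).tolist(),c[n]["fx"],[k for k in c[n]])
for l in "red_stand green_stand green_stand_plate dome dome_knob bun bun_middle rest tongs tongs_grip tongs_tip snow_globe toy_pickup mug".split(): locate(c,l)
s=robot.read_state(); print(s); print(R.from_rotvec(s["orientation"]).as_matrix().round(3), robot.grip_depth)
E
```

```text
side [[0.997, 0.051, -0.05, 0.557], [-0.071, 0.734, -0.675, -0.895], [0.002, 0.677, 0.736, 1.104], [0.0, 0.0, 0.0, 1.0]] 494.0540908906931 ['img', 'fx', 'fy', 'cx', 'cy', 'extrinsics', 'shot']
top [[-0.005, 0.976, -0.219, 0.346], [-1.0, -0.006, -0.006, 0.007], [-0.007, 0.219, 0.976, 1.38], [0.0, 0.0, 0.0, 1.0]] 441.1247528586682 ['img', 'fx', 'fy', 'cx', 'cy', 'extrinsics', 'shot']
red_stand [ 0.5405 -0.2466 -0.0028] res 0.005 [('side', [244.0, 323.4], 0.7), ('top', [368.3, 248.5], 0.56)]
green_stand [ 0.5872  0.2798 -0.0138] res 0.0032 [('side', [253.5, 182.1], 0.69), ('top', [202.9, 236.0], 0.82)]
green_stand_plate [0.5891 0.2842 0.0687] res 0.0014 [('side', [253.9, 162.0], 0.82), ('top', [196.4, 231.3], 0.89)]
dome [ 0.5493 -0.2351  0.0518] res 0.0018 [('side', [247.8, 307.3], 0.58), ('top', [367.8, 244.1], 0.9)]
dome_knob [ 0.5405 -0.2373  0.1708] res 0.0024 [('side', [242.0, 280.4], 0.84), ('top', [376.2, 240.4], 0.84)]
bun [('top', [294.4, 253.0], 0.65)]
bun_middle []
rest [ 0.5339 -0.0132  0.0093] res 0.0 [('side', [240.4, 248.1], 0.8), ('top', [294.7, 252.0], 0.73)]
tongs [ 0
[... 620 characters left out ...]
96e+00,  1.30385101e-01,  1.48821543e+00, -3.55490634e-05,
        1.52302220e+00, -8.53842007e-02]), 'dq': array([ 0.0003405 ,  0.00257989, -0.0009192 , -0.00154514,  0.00080691,
       -0.00332454]), 'joint_torque': array([ 1.16666270e-03, -5.59752345e+01, -4.92043698e+01,  7.70712644e-02,
        2.27110687e-02,  3.25975816e-05]), 'tool_pos': array([0.1748879 , 0.57393483, 0.21863564]), 'orientation': array([ 4.62960094e-01,  3.10726551e+00, -5.88638943e-05]), 'force': array([-0.18454503, -0.0471287 ,  0.5406452 ]), 'wrist_torque': array([ 0.01054593, -0.00225976,  0.00809317]), 'opening': 0.09264193100142626}
[[-0.957  0.292  0.   ]
 [ 0.292  0.957 -0.   ]
 [-0.    -0.    -1.   ]] 0.0188
```

View pics/side0.png

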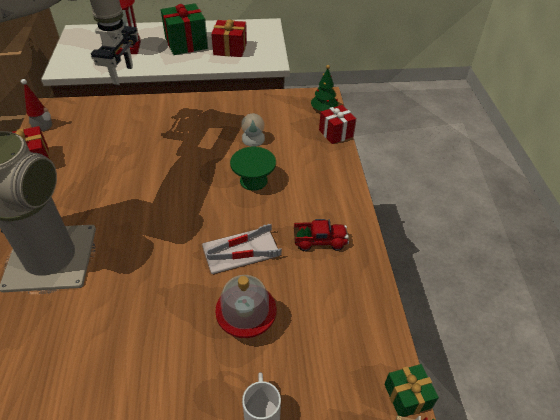

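View pics/top0.png

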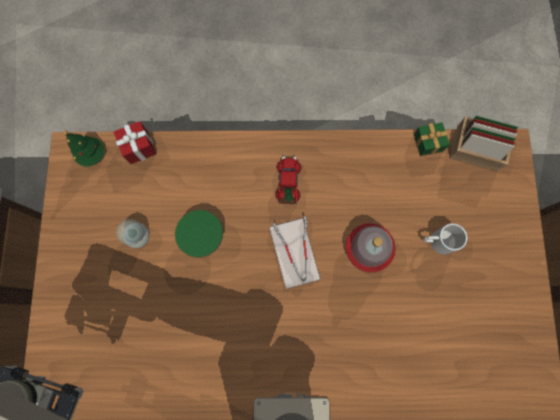

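The side view shows the green stand at about (253,163), the tongs' sleeves at about (240,247) and the dome knob at about (243,283). In the top view the green plate is at about (199,233), the red plate at (371,248), the knob at (378,242) and the tongs from (303,278) to (290,225). At about 3 mm per pixel, I'll refine these with colour masks.

Run:
```python
from h import *
c=cams()
def blobs(n,box,f):
    u0,v0,u1,v1=box; k=6
    im=cv2.resize(c[n]["img"][v0:v1,u0:u1],None,fx=k,fy=k,interpolation=cv2.INTER_CUBIC)
    h=cv2.cvtColor(im,cv2.COLOR_RGB2HSV).astype(int); m=f(h[...,0],h[...,1],h[...,2]).astype(np.uint8)
    N,L,S,C=cv2.connectedComponentsWithStats(m); out=[]
    for i in np.argsort(-S[1:,4])[:3]+1:
        pts=cv2.convexHull(np.argwhere(L==i)[:,::-1].astype(np.int32)).astype(np.float32)
        e=cv2.fitEllipse(pts) if len(pts)>5 else None
        s=lambda p:np.round([(p[0]+.5)/k-.5+u0,(p[1]+.5)/k-.5+v0],2).tolist()
        out.append((round(S[i,4]/k/k,1),"cent",s(C[i]),"ell",s(e[0]) if e else None,np.round(np.array(e[1])/k,1).tolist() if e else None))
    return out
green=lambda h,s,v:(h>50)&(h<90)&(s>110)
red=lambda h,s,v:((h<6)|(h>172))&(s>150)
brass=lambda h,s,v:(h>12)&(h<28)&(s>90)&(v>80)
white=lambda h,s,v:(s<60)&(v>110)
for n,b,f,t in [("side",(222,142,288,192),green,"g"),("top",(170,205,230,265),green,"g"),("side",(208,270,285,338),red,"r"),("top",(340,218,402,276),red,"r"),
 ("side",(232,270,255,293),brass,"k"),("top",(366,230,390,253),brass,"k"),("side",(222,228,262,264),red,"sl"),("top",(270,230,318,282),red,"sl"),("side",(195,220,285,275),white,"b"),("top",(262,212,325,292),white,"b")]:
    print(t,n); [print("   ",o) for o in blobs(n,b,f)]
a=cv2.resize(c["side"]["img"][225:335,195:295],(500,550),interpolation=cv2.INTER_CUBIC)
b=cv2.resize(c["top"]["img"][205:295,262:322],(300,450),interpolation=cv2.INTER_CUBIC)
im=np.zeros((550,800,3),np.uint8); im[:,:500]=a; im[:450,500:]=b
cv2.imwrite("pics/crop1.png",im[:,:,::-1])
```

```text
g side
    (np.float64(1406.2), 'cent', [252.75, 166.33], 'ell', [252.99, 167.26], [43.6, 46.4])
    (np.float64(0.0), 'cent', [266.25, 178.08], 'ell', None, None)
g top
    (np.float64(1617.6), 'cent', [198.6, 232.98], 'ell', [198.64, 232.99], [44.6, 46.6])
    (np.float64(0.0), 'cent', [209.42, 212.25], 'ell', None, None)
r side
    (np.float64(804.9), 'cent', [247.13, 321.73], 'ell', [245.52, 310.54], [54.3, 61.3])
r top
    (np.float64(506.4), 'cent', [365.21, 251.1], 'ell', [370.07, 247.31], [48.2, 50.2])
k side
    (np.float64(238.8), 'cent', [242.63, 276.08], 'ell', [242.94, 273.08], [23.5, 31.4])
    (np.float64(1.6), 'cent', [244.81, 289.86], 'ell', [242.87, 283.5], [8.5, 14.6])
    (np.float64(0.2), 'cent', [241.05, 289.95], 'ell', None, None)
k top
    (np.float64(65.2), 'cent', [377.33, 241.39], 'ell', [377.33, 241.41], [8.8, 9.4])
    (np.float64(0.2), 'cent', [389.3, 230.2], 'ell', None, None)
    (np.float64(0.1), 'cent', [388.75, 229.67], 'ell', None, None)
sl side
    (np.float64(136.9), 'cent', [242.25, 254.04], 'ell', [242.4, 254.0], [8.7, 26.2])
    (np.float64(130.6), 'cent', [237.7, 240.12], 'ell', [237.3, 240.11], [8.5, 25.5])
sl top
    (np.float64(2.4), 'cent', [286.41, 248.11], 'ell', [286.37, 247.99], [0.9, 5.2])
    (np.float64(1.9), 'cent', [305.12, 252.33], 'ell', [305.11, 252.24], [0.4, 5.6])
    (np.float64(1.8), 'cent', [290.38, 258.55], 'ell', [290.42, 258.69], [0.6, 4.4])
b side
    (np.float64(581.2), 'cent', [254.18, 244.81], 'ell', [257.91, 244.18], [21.4, 94.1])
    (np.float64(433.3), 'cent', [230.3, 262.8], 'ell', [233.79, 260.5], [20.0, 64.7])
    (np.float64(257.6), 'cent', [220.82, 241.63], 'ell', [107.46, 419.35], [71.7, 379.9])
b top
    (np.float64(2182.6), 'cent', [294.08, 252.48], 'ell', [295.2, 251.03], [50.7, 84.7])
```

View pics/crop1.png

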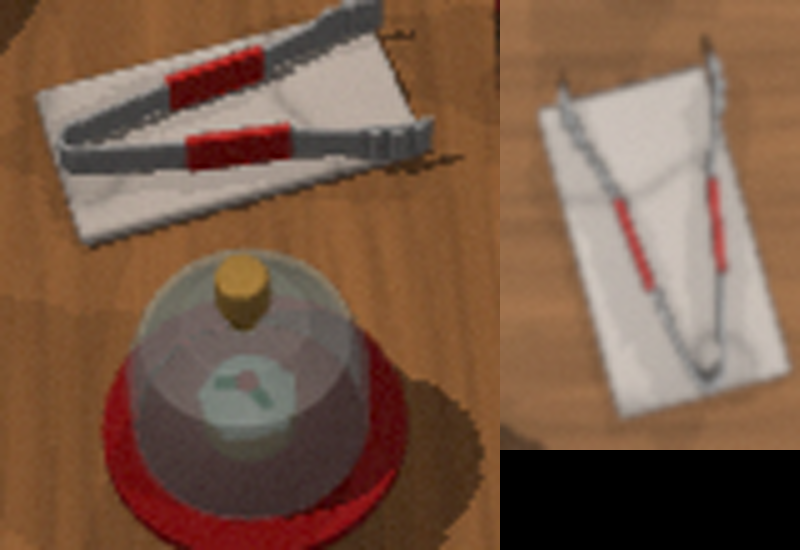

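Crop: knob centre at side (243.6,281.8). The sleeves are at top (288.8,254.0) and (305.4,250.2), and at side (237.7,240.1) and (242.3,254.0). The bun is visible under the dome.

Run:
```python
from h import *
c=cams(); s,t=c["side"],c["top"]
L=tri([ray(s,(237.7,240.1)),ray(t,(288.8,254.0))]); Rr=tri([ray(s,(242.25,254.04)),ray(t,(305.4,250.2))])
print("sleeves",L,Rr,np.linalg.norm(L[0]-Rr[0])); g=(L[0]+Rr[0])/2; print("grip",g)
for k,(p,q) in {"tipL":((195+365/5,225+12/5),(262+65/5,205+85/5)),"tipR":((195+415/5,225+137/5),(262+215/5,205+70/5)),"bow":((195+70/5,225+148/5),(262+208/5,205+365/5))}.items(): print(k,tri([ray(s,p),ray(t,q)]))
print("knob",tri([ray(s,(243.6,281.8)),ray(t,(377.3,241.5))]), atz(t,(377.33,241.41),.178), atz(s,(243.6,281.8),.168))
print("green top",atz(t,(198.64,232.99),.082),"side",atz(s,(253,163.3),.085), tri([ray(s,(253.2,163)),ray(t,(198.64,232.99))]))
print("red top",atz(t,(370.07,247.31),.057))
for l in ("tongs","tongs_grip","tongs_tip","dome_knob","green_stand_plate","toy_pickup"): locate(c,l)
# green mask rows in side
h=cv2.cvtColor(s["img"],cv2.COLOR_RGB2HSV).astype(int); m=(h[...,0]>50)&(h[...,0]<90)&(h[...,1]>110)
for v in range(148,192,2): 
    u=np.where(m[v,222:288])[0]; print(v,(u.min()+222,u.max()+222,h[v,253,2]) if len(u) else None,end=" ")
# predicted plate outline
print(); X=atz(t,(198.64,232.99),.082)
P=np.array([proj(s,[X[0]+.072*np.cos(a),X[1]+.072*np.sin(a),.085]) for a in np.linspace(0,6.28,80)]); print(P.min(0),P.max(0))
```

```text
sleeves (array([0.52667677, 0.00540146, 0.02266922]), np.float64(0.0006832793724835276)) (array([ 0.53805398, -0.04606702,  0.0233097 ]), np.float64(0.0006117696253163867)) 0.052714848731823666
grip [ 0.53236538 -0.02033278  0.02298946]
tipL (array([0.62138188, 0.04697229, 0.02521833]), np.float64(0.0053329199330098475))
tipR (array([ 0.63721489, -0.04628727,  0.02200354]), np.float64(0.0007306897761581266))
bow (array([ 0.44944309, -0.04004929,  0.0225061 ]), np.float64(0.002728296584648819))
knob (array([ 0.54094518, -0.24021252,  0.16787029]), np.float64(0.000689800414868919)) [ 0.53888904 -0.23835961  0.178     ] [ 0.54161833 -0.24011546  0.168     ]
green top [0.58280181 0.27471186 0.082     ] side [0.58414561 0.25912983 0.085     ] (array([0.58509361, 0.27717484, 0.07022178]), np.float64(0.00014569071978558443))
red top [ 0.54039116 -0.24021391  0.057     ]
tongs [ 0.446  -0.0421  0.0144] res 0.0043 [('side', [210.5, 256.4], 0.83), ('top', [304.7, 281.6], 0.48)]
tongs_grip [ 0.5323 -0.0246  0.0203] res 0.0035 [('side', [238.6, 249.2], 0.63), ('top', [298.2, 250.9], 0.58)]
tongs
[... 833 characters left out ...]
4 (np.int64(231), np.int64(274), np.int64(73)) 166 (np.int64(231), np.int64(274), np.int64(77)) 168 (np.int64(232), np.int64(273), np.int64(75)) 170 (np.int64(233), np.int64(272), np.int64(76)) 172 (np.int64(235), np.int64(270), np.int64(74)) 174 (np.int64(238), np.int64(267), np.int64(78)) 176 (np.int64(241), np.int64(265), np.int64(71)) 178 (np.int64(241), np.int64(266), np.int64(31)) 180 (np.int64(240), np.int64(266), np.int64(36)) 182 (np.int64(241), np.int64(266), np.int64(35)) 184 (np.int64(241), np.int64(265), np.int64(36)) 186 (np.int64(243), np.int64(264), np.int64(36)) 188 (np.int64(246), np.int64(261), np.int64(35)) 190 None 
[229.2196422  145.20192029] [275.42414977 175.75929622]
```

```bash
cat > st.py <<'E'
from h import *
import sys
s=robot.read_state(); M=R.from_rotvec(s["orientation"]).as_matrix()
print("t",round(s["t"],2),"p",s["tool_pos"].round(4),"yawY",np.degrees(np.arctan2(M[1,1],M[0,1])).round(2),"zt",M[:,2].round(3),"F",s["force"].round(1),"T",s["wrist_torque"].round(2),"op",round(s["opening"],4),"q",s["q"].round(2))
if len(sys.argv)>3: print("to go (tool cm)",(M.T@(np.array(list(map(float,sys.argv[1:4])))-s["tool_pos"])*100).round(2))
E
J="python3 -m jog"
python3 -m jog '[[[0,0,0,-2.35,-2.69,-0.12,9.3],[0,0,0,-2.35,-2.69,-0.12,9.3],[0,0,0,-2.35,-2.69,-0.12,9.3],[0,0,0,-2.35,-2.69,-0.12,9.3],[0,0,0,-2.35,-2.69,-0.12,9.3]]]' 20
python3 -m jog '[[[0,0,0,-2.35,-2.69,-0.12,9.3],[0,0,0,-2.35,-2.69,-0.12,9.3],[0,0,0,-2.35,-2.69,-0.12,9.3],[0,0,0,-2.35,-2.69,-0.12,9.3],[0,0,0,-2.35,-2.69,-0.12,9.3]]]'
python3 -m jog '[[[0,0,0,-2.35,-2.69,-0.12,9.3],[0,0,0,-2.35,-2.69,-0.12,9.3],[0,0,0,-2.35,-2.69,-0.12,9.3],[0,0,0,-2.35,-2.69,-0.12,9.3],[0,0,0,-2.35,-2.69,-0.12,9.3]]]'
python3 -m jog '[[[0,0,0,-2.35,-2.69,-0.12,7],[0,0,0,-2.35,-2.69,-0.12,7],[0,0,0,-2.35,-2.69,-0.12,7],[0,0,0,-2.35,-2.69,-0.12,7],[0,0,0,-2.35,-2.69,-0.12,7]]]'
python3 -m jog '[[[0,0,0,-2.35,-2.69,-0.12,7],[0,0,0,-2.35,-2.69,-0.12,7],[0,0,0,-2.35,-2.69,-0.12,7],[0,0,0,-2.35,-2.69,-0.12,7],[0,0,0,-2.35,-2.69,-0.12,7]]]'
python3 st.py .540 -.240 .22
```

```text
t: 2.72
tool_pos: [0.2483, 0.4096, 0.2246]
orientation: [0.462, 3.107, 0.0]
force: [1.0, -0.7, 1.4]
opening: 0.0928
t: 3.13
tool_pos: [0.3216, 0.2466, 0.2309]
orientation: [0.462, 3.107, 0.001]
force: [1.0, 0.6, -0.3]
opening: 0.0929
t: 3.55
tool_pos: [0.3949, 0.0835, 0.2371]
orientation: [0.463, 3.106, 0.001]
force: [0.9, 0.3, 0.1]
opening: 0.093
t: 3.97
tool_pos: [0.4681, -0.0796, 0.2429]
orientation: [0.463, 3.106, -0.0]
force: [0.6, 0.9, -0.3]
opening: 0.0706
t: 4.38
tool_pos: [0.5413, -0.2425, 0.2486]
orientation: [0.463, 3.107, -0.0]
force: [0.6, 0.5, 0.8]
opening: 0.0702
t 4.38 p [ 0.5413 -0.2425  0.2486] yawY 73.04 zt [ 0. -0. -1.] F [0.6 0.5 0.8] T [-0.02 -0.01 -0.03] op 0.0702 q [-0.51  0.1   1.47  0.    1.57 -1.78]
to go (tool cm) [0.2  0.2  2.86]
```

```bash
python3 -m jog '[[[0,0,0,0.2,0.2,3,7],[0,0,0,0,0,3,7],[0,0,0,0,0,2,7],[0,0,0,0,0,1.2,7],[0,0,0,0,0,0.4,7]]]'
python3 -m jog '[[[0,0,0,0,0,0,2],[0,0,0,0,0,0,2],[0,0,0,0,0,0,2],[0,0,0,0,0,0,2],[0,0,0,0,0,0,2]]]' 25
python3 -m jog '[[[0,0,0,0,0,0,2],[0,0,0,0,0,0,2],[0,0,0,0,0,0,2],[0,0,0,0,0,-0.2,2],[0,0,0,0,0,-0.3,2]]]'
python3 st.py
```

```text
t: 4.8
tool_pos: [0.5381, -0.2374, 0.1499]
orientation: [-0.463, -3.103, -0.002]
force: [0.2, 0.1, 0.4]
opening: 0.07
t: 5.22
tool_pos: [0.5403, -0.2384, 0.1541]
orientation: [0.462, 3.105, -0.001]
force: [0.5, 0.0, -0.1]
opening: 0.0415
t: 5.63
tool_pos: [0.5389, -0.2377, 0.1569]
orientation: [-0.463, -3.106, -0.001]
force: [0.5, 0.3, -2.8]
opening: 0.0257
t 5.63 p [ 0.5389 -0.2377  0.1569] yawY 73.05 zt [-0.001  0.001 -1.   ] F [ 0.5  0.3 -2.8] T [ 0.03 -0.01  0.08] op 0.0257 q [-0.5   0.14  1.59  0.    1.41 -1.78]
```

```bash
python3 -m jog '[[[0,0,0,0,0,-1,2],[0,0,0,0,0,-2,2],[0,0,0,0,0,-2.5,2],[0,0,0,0,0,-2.5,2],[0,0,0,0,0,-1,2]]]'
python3 st.py .584 .272 .24
python3 - <<'E'
from h import *
c=cams(); s,t=c["side"],c["top"]
im=np.zeros((560,800,3),np.uint8)
im[:,:400]=cv2.resize(s["img"][215:327,205:285],(400,560),interpolation=cv2.INTER_CUBIC)
im[:400,400:]=cv2.resize(t["img"][208:288,333:413],(400,400),interpolation=cv2.INTER_CUBIC)
cv2.imwrite("pics/lift.png",im[:,:,::-1])
for l in("bun","bun_middle"): locate(c,l)
E
```

```text
t: 6.05
tool_pos: [0.5408, -0.2387, 0.2525]
orientation: [0.462, 3.102, -0.003]
force: [0.8, -0.3, -1.4]
opening: 0.0256
t 6.05 p [ 0.5408 -0.2387  0.2525] yawY 73.06 zt [ 0.005 -0.003 -1.   ] F [ 0.8 -0.3 -1.4] T [-0.03 -0.07  0.02] op 0.0256 q [-0.5   0.09  1.47  0.    1.58 -1.78]
to go (tool cm) [10.76 50.11  1.14]
bun [ 0.6241  0.3878 -0.848 ] res 0.1157 [('side', [243.9, 308.0], 0.7), ('top', [204.0, 236.9], 0.72)]
bun_middle [('side', [243.6, 303.2], 0.49)]
```

View pics/lift.png

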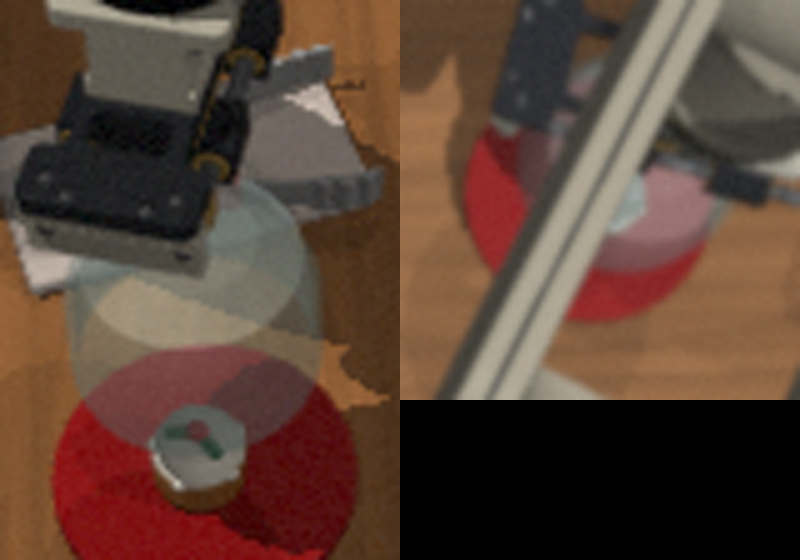

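The dome hangs level in the gripper and the bun stays on the plate (side about (244.5,306)). Next I carry the dome over.

```bash
python3 -m jog '[[[0,0,0,0.3,1.2,0,2],[0,0,0,0.5,2.4,0,2],[0,0,0,0.7,3.3,0,2],[0,0,0,0.7,3.3,0,2],[0,0,0,0.7,3.3,0,2]]]'
python3 -m jog '[[[0,0,0,0.7,3.3,0,2],[0,0,0,0.7,3.3,0,2],[0,0,0,0.7,3.3,0,2],[0,0,0,0.7,3.3,0,2],[0,0,0,0.7,3.3,0,2]]]'
python3 -m jog '[[[0,0,0,0.7,3.3,0,2],[0,0,0,0.7,3.3,0,2],[0,0,0,0.7,3.3,0,2],[0,0,0,0.7,3.3,0,2],[0,0,0,0.7,3.3,0,2]]]'
python3 -m jog '[[[0,0,0,0.5,2.4,0,2],[0,0,0,0.3,1.3,0,2],[0,0,0,0,0,0,2],[0,0,0,0,0,0,2],[0,0,0,0,0,0,2]]]'
python3 st.py .584 .272 .20
```

```text
t: 6.77
tool_pos: [0.5503, -0.0984, 0.2461]
orientation: [-0.464, -3.105, -0.001]
force: [-0.1, 0.5, -3.1]
opening: 0.0255
t: 7.18
tool_pos: [0.5646, 0.0699, 0.2463]
orientation: [-0.462, -3.105, 0.0]
force: [0.9, -0.2, -2.6]
opening: 0.0251
t: 7.6
tool_pos: [0.5791, 0.2378, 0.2462]
orientation: [-0.462, -3.105, 0.001]
force: [0.5, -0.9, -1.2]
opening: 0.0254
t: 8.02
tool_pos: [0.5832, 0.2723, 0.247]
orientation: [-0.464, -3.106, 0.002]
force: [-0.2, 0.4, -2.8]
opening: 0.0257
t 8.02 p [0.5832 0.2723 0.247 ] yawY 73.03 zt [-0.001 -0.001 -1.   ] F [-0.2  0.4 -2.8] T [ 0.01  0.01 -0.01] op 0.0257 q [ 0.36  0.24  1.31 -0.    1.59 -0.92]
to go (tool cm) [-0.09 -0.    4.7 ]
```

```bash
python3 -m jog '[[[0,0,0,-0.1,0,1.5,2],[0,0,0,0,0,2,2],[0,0,0,0,0,1.5,2],[0,0,0,0,0,0.7,2],[0,0,0,0,0,0,2]]]'
python3 st.py
python3 - <<'E'
from h import *
c=cams(); s,t=c["side"],c["top"]
im=np.zeros((540,800,3),np.uint8)
im[:,:400]=cv2.resize(s["img"][110:200,220:287],(400,540),interpolation=cv2.INTER_CUBIC)
im[:400,400:]=cv2.resize(t["img"][195:262,165:232],(400,400),interpolation=cv2.INTER_CUBIC)
cv2.imwrite("pics/over.png",im[:,:,::-1])
E
```

```text
t: 8.43
tool_pos: [0.5833, 0.2711, 0.1882]
orientation: [-0.465, -3.103, 0.004]
force: [-0.2, 0.3, -2.4]
opening: 0.0254
t 8.43 p [0.5833 0.2711 0.1882] yawY 72.95 zt [-0.004 -0.002 -1.   ] F [-0.2  0.3 -2.4] T [-0.07  0.01  0.01] op 0.0254 q [ 0.36  0.27  1.39 -0.    1.49 -0.92]
```

View pics/over.png

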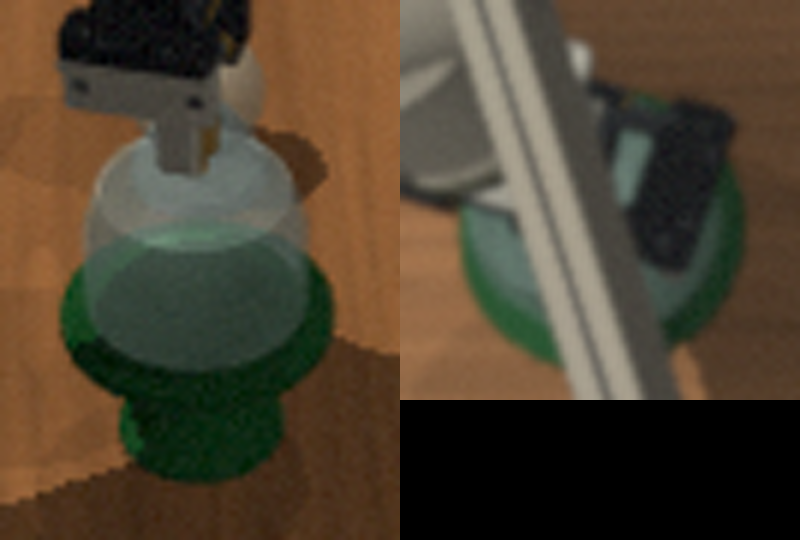

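The rim ellipse is centred at about side crop (197,300). That is over the plate centre (197,307) once the remaining 1 cm of height is counted. Lowering gently.

```bash
python3 -m jog '[[[0,0,0,0,0,0.3,2],[0,0,0,0,0,0.2,2],[0,0,0,0,0,0.2,2],[0,0,0,0,0,0,2],[0,0,0,0,0,0,2]]]'
python3 -m jog '[[[0,0,0,0,0,0.1,2],[0,0,0,0,0,0.1,2],[0,0,0,0,0,0.1,2],[0,0,0,0,0,0,2],[0,0,0,0,0,0,2]]]'
python3 -m jog '[[[0,0,0,0,0,0.05,2],[0,0,0,0,0,0.05,2],[0,0,0,0,0,0,2],[0,0,0,0,0,0,2],[0,0,0,0,0,0,2]]]'
python3 st.py
```

```text
t: 8.95
tool_pos: [0.5844, 0.273, 0.1837]
orientation: [-0.463, -3.107, 0.0]
force: [0.4, 0.5, -2.9]
opening: 0.0254
t: 9.37
tool_pos: [0.5843, 0.273, 0.1805]
orientation: [-0.463, -3.107, 0.0]
force: [-0.1, 0.5, -2.2]
opening: 0.0256
t: 9.78
tool_pos: [0.5845, 0.273, 0.1797]
orientation: [0.463, 3.107, 0.0]
force: [0.0, 0.4, -2.5]
opening: 0.0253
t 9.78 p [0.5845 0.273  0.1797] yawY 73.05 zt [ 0.  0. -1.] F [ 0.   0.4 -2.5] T [ 0.02 -0.01 -0.02] op 0.0253 q [ 0.36  0.27  1.4   0.    1.47 -0.92]
```

```bash
python3 -m jog '[[[0,0,0,0,0,0.05,2],[0,0,0,0,0,0.05,2],[0,0,0,0,0,0.05,2],[0,0,0,0,0,0,2],[0,0,0,0,0,0,2]]]'
python3 -m jog '[[[0,0,0,0,0,0.05,2],[0,0,0,0,0,0.05,2],[0,0,0,0,0,0,2],[0,0,0,0,0,0,2]]]'
python3 st.py
```

```text
t: 10.2
tool_pos: [0.5844, 0.273, 0.1781]
orientation: [-0.463, -3.107, 0.0]
force: [0.6, -0.2, -3.2]
opening: 0.0256
t: 10.53
tool_pos: [0.5847, 0.2729, 0.178]
orientation: [0.463, 3.106, 0.0]
force: [-2.6, -3.5, 4.4]
opening: 0.0258
t 10.53 p [0.5847 0.2729 0.178 ] yawY 73.05 zt [ 0.001  0.    -1.   ] F [-2.6 -3.5  4.4] T [-0.47  0.45  0.04] op 0.0258 q [ 0.36  0.27  1.4  -0.    1.47 -0.92]
```

Contact is at TCP z 0.178, as predicted. Releasing.

```bash
python3 -m jog '[[[0,0,0,0,0,0,3],[0,0,0,0,0,0,4],[0,0,0,0,0,0,6],[0,0,0,0,0,0,6],[0,0,0,0,0,0,6]]]'
python3 -m jog '[[[0,0,0,0,0,-1,6],[0,0,0,0,0,-2,6],[0,0,0,0,0,-2,6],[0,0,0,0,0,-2,6],[0,0,0,0,0,0,6]]]'
python3 -m jog '[[[0,0,-6,-1.3,-3.8,0,6],[0,0,-6,-1.3,-3.8,0,6],[0,0,-6,-1.3,-3.8,0,6],[0,0,-6,-1.3,-3.8,0,6],[0,0,-5.5,-1.3,-3.8,0,6]]]'
python3 st.py .532 -.022 .12;  python3 - <<'E'
from h import *
c=cams(); s,t=c["side"],c["top"]
im=np.zeros((540,800,3),np.uint8)
im[:,:400]=cv2.resize(s["img"][110:200,220:287],(400,540),interpolation=cv2.INTER_CUBIC)
im[:400,400:]=cv2.resize(t["img"][195:262,165:232],(400,400),interpolation=cv2.INTER_CUBIC)
cv2.imwrite("pics/placed.png",im[:,:,::-1])
for l in("dome","bun","bun_middle"): locate(c,l)
E
```

```text
t: 10.95
tool_pos: [0.5844, 0.2731, 0.1769]
orientation: [-0.463, -3.107, -0.0]
force: [-0.2, 0.6, 0.1]
opening: 0.0522
t: 11.37
tool_pos: [0.5866, 0.2738, 0.2536]
orientation: [0.462, 3.1, 0.006]
force: [-0.1, 0.2, 1.9]
opening: 0.0598
t: 11.78
tool_pos: [0.6321, 0.0785, 0.2474]
orientation: [-0.353, 3.122, -0.0]
force: [0.1, 0.4, -0.4]
opening: 0.0601
t 11.78 p [0.6321 0.0785 0.2474] yawY 102.89 zt [ 0. -0. -1.] F [ 0.1  0.4 -0.4] T [ 0.02  0.02 -0.03] op 0.0601 q [ 0.04  0.22  1.34 -0.    1.59 -1.75]
to go (tool cm) [12.   -7.56 12.74]
dome [0.5887 0.2757 0.0947] res 0.0055 [('side', [255.8, 156.8], 0.85), ('top', [197.8, 232.1], 0.98)]
bun [('top', [374.8, 247.3], 0.75)]
bun_middle [ 0.536  -0.2432  0.0661] res 0.0003 [('side', [243.1, 307.1], 0.71), ('top', [371.7, 248.4], 0.56)]
```

View pics/placed.png

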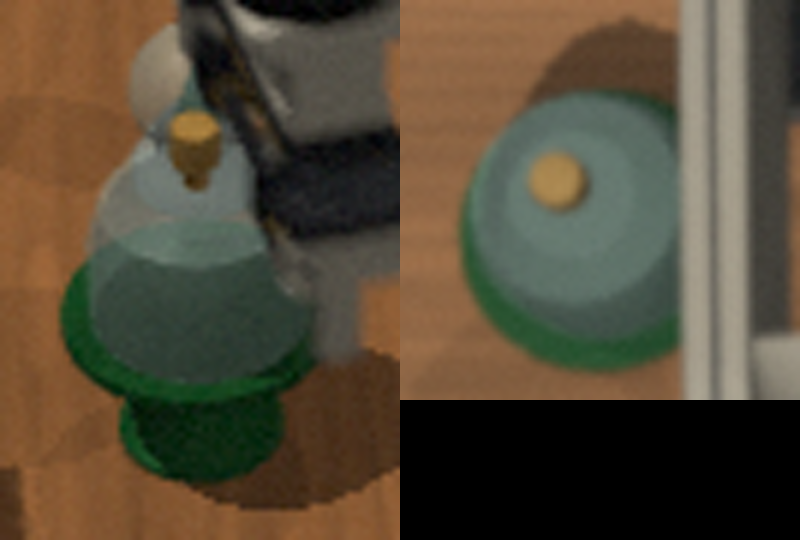

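The dome stands on the plate: its rim spans about 90–310 against the plate's 62–332 (side crop), and the knob is upright. Next the tongs.

```bash
python3 -m jog '[[[0,0,0.4,2.4,-1.5,0.5,9.3],[0,0,0,2.4,-1.5,2.5,9.3],[0,0,0,2.4,-1.5,2.8,9.3],[0,0,0,2.4,-1.5,2.9,9.3],[0,0,0,2.4,-1.5,2.5,9.3]]]'
python3 -m jog '[[[0,0,0,0,0,1.5,9.3],[0,0,0,0,0,0,9.3],[0,0,0,0,0,0,9.3]]]'
python3 st.py .532 -.022 .0165
```

```text
t: 12.6
tool_pos: [0.5294, -0.0178, 0.1336]
orientation: [0.336, -3.124, -0.0]
force: [-0.5, -0.4, -0.1]
opening: 0.0888
t: 12.85
tool_pos: [0.5305, -0.0175, 0.12]
orientation: [0.333, -3.123, -0.001]
force: [-0.3, -0.2, 0.4]
opening: 0.0927
t 12.85 p [ 0.5305 -0.0175  0.12  ] yawY 102.19 zt [-0.001  0.    -1.   ] F [-0.3 -0.2  0.4] T [ 0.01  0.02 -0.03] op 0.0927 q [-0.13  0.01  1.79  0.    1.33 -1.91]
to go (tool cm) [-0.06 -0.48 10.35]
```

Run:
```python
from h import *
c=cams(); s,t=c["side"],c["top"]
im=np.zeros((560,800,3),np.uint8)
im[:,:400]=cv2.resize(s["img"][200:284,205:265],(400,560),interpolation=cv2.INTER_CUBIC)
im[:400,400:]=cv2.resize(t["img"][205:295,250:340],(400,400),interpolation=cv2.INTER_CUBIC)
cv2.imwrite("pics/pre.png",im[:,:,::-1])
for l in("dome","bun","bun_middle","dome_knob","tongs_grip"): locate(c,l)
```

```text
dome [0.5892 0.2826 0.0819] res 0.0019 [('side', [253.7, 159.2], 0.86), ('top', [196.0, 230.3], 0.72)]
bun [ 0.5378 -0.2504  0.0614] res 0.0033 [('side', [245.2, 310.3], 0.89), ('top', [374.0, 249.0], 0.63)]
bun_middle [ 0.5341 -0.2384  0.0794] res 0.0 [('side', [241.9, 302.5], 0.7), ('top', [370.9, 248.3], 0.54)]
dome_knob [0.5833 0.2693 0.1997] res 0.0023 [('side', [250.8, 131.9], 0.73), ('top', [191.9, 224.3], 0.57)]
tongs_grip [ 0.5351 -0.0059  0.3822] res 0.0426 [('side', [251.8, 139.4], 0.66), ('top', [295.5, 247.9], 0.67)]
```

View pics/pre.png

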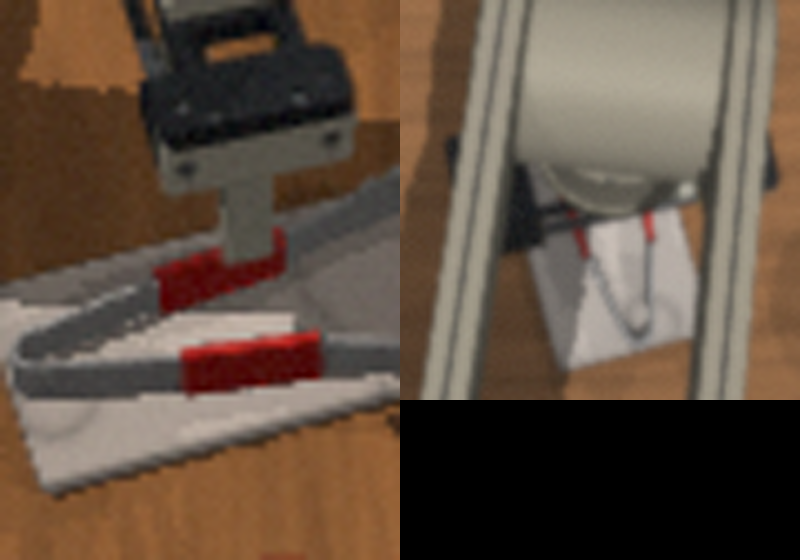

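The gripper is above the sleeves, in line with them. Descending with a 4 mm sideways correction.

```bash
python3 -m jog '[[[0,0,-0.3,0,-0.4,2,9.3],[0,0,0,0,0,2.5,9.3],[0,0,0,0,0,2,9.3],[0,0,0,0,0,1,9.3],[0,0,0,0,0,0.6,9.3]]]'
python3 -m jog '[[[0,0,0,0,0,0.6,9.3],[0,0,0,0,0,0.6,9.3],[0,0,0,0,0,0.4,9.3],[0,0,0,0,0,0.3,9.3],[0,0,0,0,0,0,9.3]]]'
python3 st.py .532 -.0215 .0165
```

```text
t: 13.87
tool_pos: [0.5304, -0.0223, 0.0373]
orientation: [0.34, -3.12, -0.001]
force: [-0.4, 0.2, -0.4]
opening: 0.0928
t: 14.28
tool_pos: [0.5317, -0.0224, 0.02]
orientation: [0.341, -3.123, 0.0]
force: [0.3, 0.4, -0.2]
opening: 0.0929
t 14.28 p [ 0.5317 -0.0224  0.02  ] yawY 102.45 zt [-0. -0. -1.] F [ 0.3  0.4 -0.2] T [0.04 0.02 0.03] op 0.0929 q [-0.14  0.14  1.86 -0.    1.14 -1.93]
to go (tool cm) [-0.05  0.08  0.35]
```

```bash
python3 -m jog '[[[0,0,0,0,0,0.2,9.3],[0,0,0,0,0,0.15,8],[0,0,0,0,0,0,6.5],[0,0,0,0,0,0,5],[0,0,0,0,0,0,5]]]' 15
python3 -m jog '[[[0,0,0,0,0,0,5],[0,0,0,0,0,0,5],[0,0,0,0,0,0,5],[0,0,0,0,0,0,5],[0,0,0,0,0,0,5]]]'
python3 st.py
```

```text
t: 14.7
tool_pos: [0.5319, -0.0224, 0.0168]
orientation: [-0.341, 3.123, -0.0]
force: [-0.2, -0.2, -1.0]
opening: 0.0709
t: 15.12
tool_pos: [0.5319, -0.0224, 0.0168]
orientation: [-0.341, 3.123, 0.0]
force: [-0.1, 0.2, 1.3]
opening: 0.0506
t 15.12 p [ 0.5319 -0.0224  0.0168] yawY 102.45 zt [ 0.  0. -1.] F [-0.1  0.2  1.3] T [ 0.11 -0.09 -0.03] op 0.0506 q [-0.14  0.15  1.86  0.    1.14 -1.93]
```

```bash
python3 -m jog '[[[0,0,0,0,0,-0.3,5],[0,0,0,0,0,-0.6,5],[0,0,0,0,0,-1,5],[0,0,0,0,0,-1.5,5],[0,0,0,0,0,-2,5]]]'
python3 -m jog '[[[0,0,0,0,0,-2.5,5],[0,0,0,0,0,-3,5],[0,0,0,0,0,-2,5],[0,0,0,0,0,-0.6,5],[0,0,0,0,0,0,5]]]'
python3 st.py
python3 - <<'E'
from h import *
c=cams(); s,t=c["side"],c["top"]
im=np.zeros((560,800,3),np.uint8)
im[:,:]=cv2.resize(s["img"][190:330,185:385],(800,560),interpolation=cv2.INTER_CUBIC)
cv2.imwrite("pics/tlift.png",im[:,:,::-1])
for l in("bun","bun_middle","tongs_grip","tongs_tip","tongs","red_stand"): locate(c,l)
E
```

```text
t: 15.53
tool_pos: [0.5307, -0.0223, 0.0707]
orientation: [0.34, -3.121, -0.001]
force: [-0.5, -0.6, -1.5]
opening: 0.0502
t: 15.95
tool_pos: [0.5334, -0.0227, 0.1546]
orientation: [-0.34, 3.118, -0.002]
force: [-0.8, -0.4, -0.9]
opening: 0.0503
t 15.95 p [ 0.5334 -0.0227  0.1546] yawY 102.45 zt [ 0.005 -0.001 -1.   ] F [-0.8 -0.4 -0.9] T [-0.    0.01  0.05] op 0.0503 q [-0.14 -0.01  1.76 -0.    1.39 -1.93]
bun [ 0.5389 -0.2474  0.062 ] res 0.0038 [('side', [242.8, 309.9], 0.56), ('top', [372.5, 246.3], 0.71)]
bun_middle [ 0.5329 -0.2412  0.0781] res 0.0001 [('side', [241.5, 303.8], 0.53), ('top', [371.8, 248.8], 0.49)]
tongs_grip [ 0.5291 -0.0275  0.1599] res 0.005 [('side', [234.3, 216.6], 0.6), ('top', [300.2, 244.6], 0.48)]
tongs_tip [('side', [272.0, 207.6], 0.86)]
tongs [ 0.4447 -0.0435  0.1638] res 0.0067 [('side', [205.7, 220.7], 0.89), ('top', [307.3, 279.1], 0.65)]
red_stand [ 0.5341 -0.2445 -0.0029] res 0.0012 [('side', [242.9, 322.4], 0.86), ('top', [368.0, 251.7], 0.65)]
```

View pics/tlift.png

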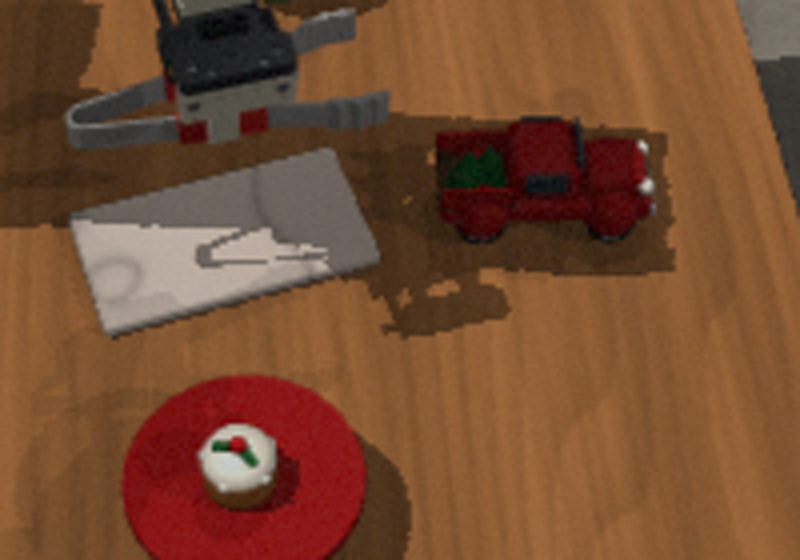

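The tongs hang level in the fingers, which grip the middle of the sleeves. The bun is at side about (244.5,305) and in clear view. I'll measure it precisely.

Run:
```python
from h import *
c=cams(); s,t=c["side"],c["top"]; P={}
for n,(u0,v0,u1,v1) in {"side":(228,290,262,326),"top":(352,228,394,270)}.items():
    k=6; im=cv2.resize(c[n]["img"][v0:v1,u0:u1],None,fx=k,fy=k,interpolation=cv2.INTER_CUBIC); h=cv2.cvtColor(im,cv2.COLOR_RGB2HSV).astype(int)
    m=((h[...,1]<110)&(h[...,2]>100)).astype(np.uint8); m=cv2.morphologyEx(m,cv2.MORPH_CLOSE,np.ones((25,25)))
    N,L,S,C=cv2.connectedComponentsWithStats(m); i=1+np.argmax(S[1:,4])
    x,y,w,hh=S[i,:4]; P[n]=[(x+w/2)/k+u0-.5,(y+hh/2)/k+v0-.5]; print(n,P[n],"cent",C[i]/k+[u0-.5,v0-.5],w/k,hh/k)
    mk=robot.masks_of(c[n],"bun")
    if mk: q=mk[0]["pixels"]; v,u=np.where(q); print("  mask",mk[0]["confidence"],len(u),u.min(),u.max(),v.min(),v.max(),u.mean(),v.mean())
print(tri([ray(s,P["side"]),ray(t,P["top"])]),atz(s,P["side"],.098),atz(t,P["top"],.098))
h=cv2.cvtColor(t["img"],cv2.COLOR_RGB2HSV).astype(int); 
m=(((h[...,0]<6)|(h[...,0]>172))&(h[...,1]>150)).astype(np.uint8)[215:280,335:405]; N,L,S,C=cv2.connectedComponentsWithStats(m); i=1+np.argmax(S[1:,4])
e=cv2.fitEllipse(cv2.convexHull(np.argwhere(L==i)[:,::-1].astype(np.int32))); p=(e[0][0]+335,e[0][1]+215); print("plate",p,e[1],atz(t,p,.057))
```

```text
side [np.float64(243.75), np.float64(304.1666666666667)] cent [244.01851461 304.06603309] 19.833333333333332 17.333333333333332
  mask 0.78 326 235 254 297 316 244.64417177914112 306.3588957055215
top [np.float64(373.5833333333333), np.float64(246.5)] cent [373.80128686 246.23271697] 17.5 17.333333333333332
  mask 0.56 220 366 381 238 254 373.5409090909091 246.6909090909091
(array([ 0.53865695, -0.24584522,  0.08332664]), np.float64(0.00023279201522290259)) [ 0.5386946  -0.25523185  0.098     ] [ 0.53670857 -0.24294948  0.098     ]
plate (370.07237243652344, 247.2204475402832) (48.06729507446289, 50.08924102783203) [ 0.54066365 -0.24023377  0.057     ]
```

```bash
python3 -m jog '[[[0,0,0,0.6,-1,0,5],[0,0,0,1.2,-2,0,5],[0,0,0,1.6,-2.6,0,5],[0,0,0,1.6,-2.6,0,5],[0,0,0,1.6,-2.6,0,5]]]'
python3 -m jog '[[[0,0,0,1.6,-2.6,0,5],[0,0,0,1.6,-2.6,0,5],[0,0,0,1.4,-2.6,0,5],[0,0,0,1.2,-2,0,5],[0,0,0,0.6,-1.1,0,5]]]'
python3 -m jog '[[[0,0,0,0,0,0,5],[0,0,0,0,0,0,5],[0,0,0,0,0,0,5]]]'
python3 st.py .453 -.2628 .072
```

```text
t: 17.27
tool_pos: [0.4897, -0.1437, 0.1517]
orientation: [-0.342, 3.123, -0.001]
force: [1.5, -0.6, -0.4]
opening: 0.0501
t: 17.68
tool_pos: [0.4501, -0.2653, 0.1518]
orientation: [0.337, -3.123, 0.002]
force: [-0.4, -0.0, -0.0]
opening: 0.05
t: 17.93
tool_pos: [0.4517, -0.2616, 0.1515]
orientation: [-0.341, 3.123, 0.001]
force: [-0.3, -0.1, -0.4]
opening: 0.0502
t 17.93 p [ 0.4517 -0.2616  0.1515] yawY 102.47 zt [-0.     0.001 -1.   ] F [-0.3 -0.1 -0.4] T [ 0.05 -0.03 -0.03] op 0.0502 q [-0.62 -0.04  1.79  0.    1.39 -2.41]
to go (tool cm) [-0.1  -0.15  7.95]
```

```bash
python3 -m jog '[[[0,0,0,-0.1,-0.1,0.8,5],[0,0,0,0,0,1.2,5],[0,0,0,0,0,0.8,5],[0,0,0,0,0,0.3,5],[0,0,0,0,0,0,5]]]'
python3 st.py
python3 - <<'E'
from h import *
c=cams(); s,t=c["side"],c["top"]
im=np.zeros((560,800,3),np.uint8)
im[:480,:480]=cv2.resize(s["img"][255:335,185:265],(480,480),interpolation=cv2.INTER_CUBIC)
im[:480,480:]=cv2.resize(t["img"][220:300,345:398],(320,480),interpolation=cv2.INTER_CUBIC)
cv2.imwrite("pics/above.png",im[:,:,::-1])
for l in("tongs_tip","bun_middle"): locate(c,l)
E
```

```text
t: 18.35
tool_pos: [0.4518, -0.2619, 0.1185]
orientation: [0.342, -3.12, -0.004]
force: [0.1, -0.4, -0.8]
opening: 0.0504
t 18.35 p [ 0.4518 -0.2619  0.1185] yawY 102.5 zt [-0.003  0.002 -1.   ] F [ 0.1 -0.4 -0.8] T [ 0.03  0.01 -0.  ] op 0.0504 q [-0.62 -0.01  1.82  0.    1.33 -2.41]
tongs_tip [ 0.5362 -0.2403  0.1029] res 0.0002 [('side', [242.5, 297.7], 0.74), ('top', [373.0, 246.5], 0.75)]
bun_middle [ 0.5337 -0.2434  0.0681] res 0.0 [('side', [242.0, 306.8], 0.51), ('top', [371.9, 249.0], 0.66)]
```

View pics/above.png

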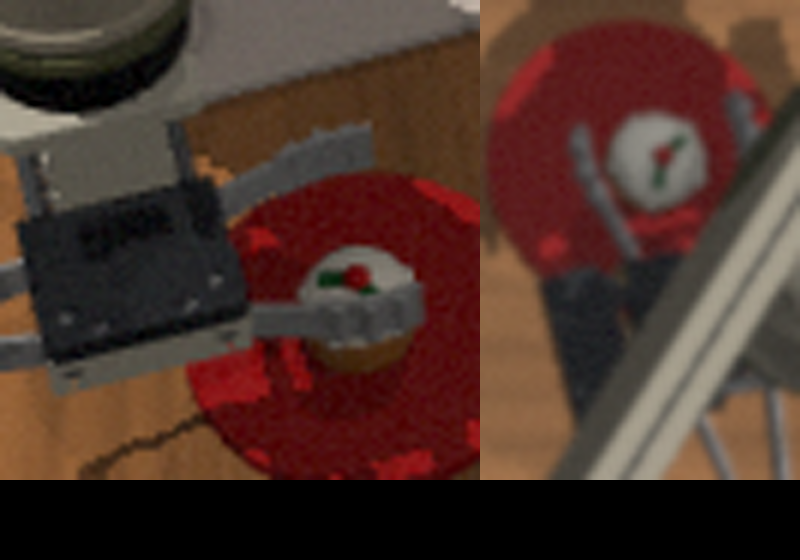

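In the top crop the bun (657,162) lies between the tips (about 595 and 728). With parallax the tongs need about 2–3 mm towards −y. Along their length they fit.

```bash
python3 -m jog '[[[0,0,0,0,-0.2,0.5,5],[0,0,0,0,0,0.8,5],[0,0,0,0,0,0.8,5],[0,0,0,0,0,0.8,5],[0,0,0,0,0,0.8,5]]]'
python3 -m jog '[[[0,0,0,0,0,0.6,5],[0,0,0,0,0,0.3,5],[0,0,0,0,0,0,5],[0,0,0,0,0,0,5],[0,0,0,0,0,0,5]]]'
python3 st.py .453 -.2628 .072
python3 -m jog '[[[0,0,0,0,0,0,4.8],[0,0,0,0,0,0,4.6],[0,0,0,0,0,0,4.4],[0,0,0,0,0,0,4.2],[0,0,0,0,0,0,4.0]]]' 20
python3 -m jog '[[[0,0,0,0,0,0,3.9],[0,0,0,0,0,0,3.8],[0,0,0,0,0,0,3.7],[0,0,0,0,0,0,3.6],[0,0,0,0,0,0,3.5]]]'
python3 st.py
```

```text
t: 19.07
tool_pos: [0.4528, -0.2648, 0.0822]
orientation: [0.34, -3.122, -0.001]
force: [0.4, 0.1, -1.8]
opening: 0.0501
t: 19.48
tool_pos: [0.4535, -0.2652, 0.0751]
orientation: [-0.341, 3.123, -0.001]
force: [0.8, 0.4, -0.8]
opening: 0.0503
t 19.48 p [ 0.4535 -0.2652  0.0751] yawY 102.45 zt [ 0.001 -0.    -1.   ] F [ 0.8  0.4 -0.8] T [ 0.07 -0.03 -0.07] op 0.0503 q [-0.63  0.05  1.85  0.    1.25 -2.41]
to go (tool cm) [-0.    0.25  0.31]
t: 19.9
tool_pos: [0.4533, -0.2651, 0.0748]
orientation: [-0.341, 3.123, -0.0]
force: [-0.3, -0.7, -0.4]
opening: 0.0411
t: 20.32
tool_pos: [0.4532, -0.2651, 0.0746]
orientation: [-0.341, 3.123, -0.0]
force: [-0.3, -0.8, -1.0]
opening: 0.0361
t 20.32 p [ 0.4532 -0.2651  0.0746] yawY 102.45 zt [ 0. -0. -1.] F [-0.3 -0.8 -1. ] T [ 0.01 -0.06  0.  ] op 0.0361 q [-0.63  0.05  1.85 -0.    1.25 -2.41]
```

```bash
python3 -m jog '[[[0,0,0,0,0,0,3.3],[0,0,0,0,0,0,3],[0,0,0,0,0,0,3],[0,0,0,0,0,0,3],[0,0,0,0,0,0,3]]]' 28
python3 st.py
python3 -m jog '[[[0,0,0,0,0,-0.3,3],[0,0,0,0,0,-0.5,3],[0,0,0,0,0,-0.8,3],[0,0,0,0,0,-1,3],[0,0,0,0,0,-1.2,3]]]'
python3 st.py
python3 -m jog '[[[0,0,0,0,0,-1.5,3],[0,0,0,0,0,-1.5,3],[0,0,0,0,0,-1.5,3],[0,0,0,0,0,-1.5,3],[0,0,0,0,0,-1,3]]]'
python3 -m jog '[[[0,0,0,0,0,-0.8,3],[0,0,0,0,0,-0.4,3],[0,0,0,0,0,0,3],[0,0,0,0,0,0,3],[0,0,0,0,0,0,3]]]'
python3 st.py
python3 - <<'E'
from h import *
c=cams(); s,t=c["side"],c["top"]
im=np.zeros((600,800,3),np.uint8)
im[:]=cv2.resize(s["img"][110:335,165:465],(800,600),interpolation=cv2.INTER_CUBIC)
im[:240,480:]=cv2.resize(t["img"][210:270,170:250],(320,240),interpolation=cv2.INTER_CUBIC)
cv2.imwrite("pics/held.png",im[:,:,::-1])
for l in("tongs_tip","bun","bun_middle","dome","snow_globe","toy_pickup","mug"): locate(c,l)
E
```

```text
t: 20.73
tool_pos: [0.4532, -0.265, 0.0746]
orientation: [-0.341, 3.123, -0.0]
force: [0.5, -0.1, -0.4]
opening: 0.0351
t 20.73 p [ 0.4532 -0.265   0.0746] yawY 102.45 zt [ 0. -0. -1.] F [ 0.5 -0.1 -0.4] T [-0.02 -0.02 -0.03] op 0.0351 q [-0.63  0.05  1.85 -0.    1.25 -2.41]
t: 21.15
tool_pos: [0.453, -0.2649, 0.1135]
orientation: [0.341, -3.123, -0.0]
force: [0.3, -0.3, -0.8]
opening: 0.0353
t 21.15 p [ 0.453  -0.2649  0.1135] yawY 102.45 zt [-0.  0. -1.] F [ 0.3 -0.3 -0.8] T [0.02 0.05 0.  ] op 0.0353 q [-0.63  0.    1.82 -0.    1.32 -2.41]
t: 21.57
tool_pos: [0.454, -0.2656, 0.1859]
orientation: [-0.34, 3.121, -0.004]
force: [-1.1, 0.3, -1.9]
opening: 0.035
t: 21.98
tool_pos: [0.4527, -0.2647, 0.1936]
orientation: [0.341, -3.122, -0.002]
force: [0.5, 0.1, -1.3]
opening: 0.0355
t 21.98 p [ 0.4527 -0.2647  0.1936] yawY 102.45 zt [-0.001  0.001 -1.   ] F [ 0.5  0.1 -1.3] T [-0.03  0.08  0.02] op 0.0355 q [-0.63 -0.06  1.73  0.    1.47 -2.41]
tongs_tip [ 0.5376 -0.2423  0.189 ] res 0.0002 [('side', [241.6, 277.3], 0.77), ('top', [379.6, 241.3], 0.58)]
bun [('side', [240.8, 283.7], 0.71)]
bun_middle [ 0.5331 -0.2463  0.1972] res 0.0015 [('side', [240.0, 276.6], 0.6), ('top', [381.9, 242.9], 0.74)]
dome [0.5881 0.2851 0.068 ] res 0.0036 [('side', [255.1, 161.5], 0.73), ('top', [196.4, 233.3], 0.82)]
snow_globe [('side', [248.6, 137.8], 0.91)]
toy_pickup [0.7524 0.0051 0.0107] res 0.0027 [('side', [315.3, 239.0], 0.68), ('top', [288.3, 183.9], 0.98)]
mug [ 0.5693 -0.4847 -0.0006] res 0.0005 [('side', [263.1, 416.6], 0.83), ('top', [443.9, 240.6], 0.76)]
```

View pics/held.png

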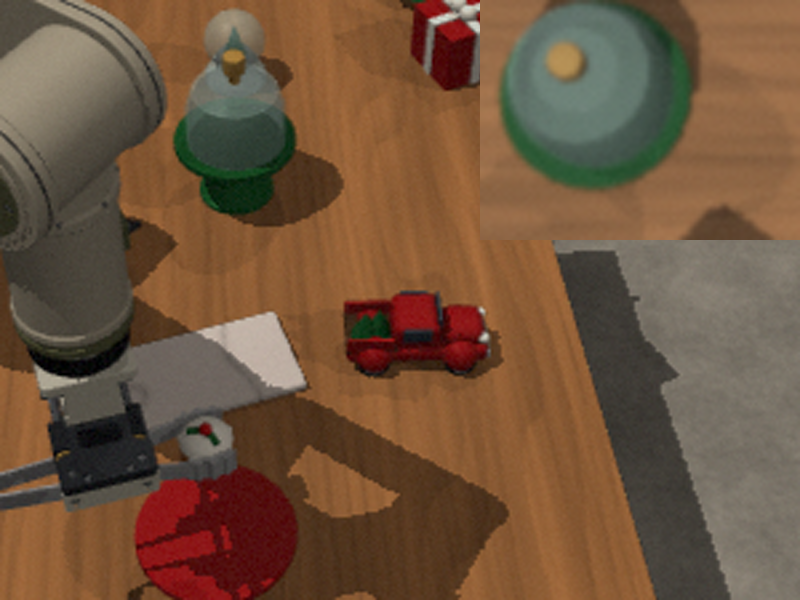

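The bun is held upright in the tongs at about (207,440), with the red plate empty below it and the dome centred on the green plate. I'll let it settle, then hand in.

```bash
python3 -m jog '[[[0,0,0,0,0,0,3],[0,0,0,0,0,0,3],[0,0,0,0,0,0,3],[0,0,0,0,0,0,3],[0,0,0,0,0,0,3]]]'
python3 -m jog '[[[0,0,0,0,0,0,3],[0,0,0,0,0,0,3],[0,0,0,0,0,0,3],[0,0,0,0,0,0,3],[0,0,0,0,0,0,3]]]'
python3 st.py
python3 - <<'E'
from h import *
c=cams()
for l in("tongs_tip","bun_middle"): locate(c,l)
print(robot.close_job())
E
```

```text
t: 23.2
tool_pos: [0.4532, -0.265, 0.1946]
orientation: [-0.341, 3.123, 0.0]
force: [-0.0, -1.2, -1.9]
opening: 0.0357
t: 23.62
tool_pos: [0.4532, -0.265, 0.1946]
orientation: [0.341, -3.123, -0.0]
force: [0.3, 0.1, -0.4]
opening: 0.0353
t 23.62 p [ 0.4532 -0.265   0.1946] yawY 102.45 zt [-0.  0. -1.] F [ 0.3  0.1 -0.4] T [0.04 0.04 0.  ] op 0.0353 q [-0.63 -0.06  1.73  0.    1.47 -2.41]
tongs_tip [ 0.5404 -0.2463  0.1958] res 0.0013 [('side', [242.1, 277.1], 0.65), ('top', [381.4, 239.3], 0.55)]
bun_middle [ 0.5263 -0.3588  0.3351] res 0.0137 [('side', [241.1, 281.3], 0.29), ('top', [442.0, 241.5], 0.38)]
the job is handed in; nothing more can be done
None
```

I moved the dome from the red stand to the green stand. I then picked up the tongs, closed them on the bun and lifted it about 12 cm above its plate. The job was handed in at about t = 24 s with the bun still held up. No verdict is reported.

**Dome:** I lowered it in small steps until it touched the plate, pressing with about 7 N, and then released it. The last picture shows it upright on the green plate, within an estimated 2–3 mm of centre.

**Bun:** The last picture shows it upright between the tips with the red plate empty below. The network put the tip point and bun point within about 10 mm of each other. The grip opening stayed at 35–36 mm through the final 0.8 s hold, which fits tips closed on the bun.

**Bystanders:** The mug and pickup measured within about 1 cm of their starting readings, which is within the networks' scatter. The snow globe was found in the side view only; nothing came near it.

**Checks that disagreed:**
- Two-view heights for the green plate came out about 15 mm below the stated 85 mm. The dome made contact at the height expected from the stated one.
- The very last network reading of the bun was an outlier: low confidence (0.29 and 0.38), with the top-view point landing on the mug. I disregarded it.

I viewed 11 pictures, one over the budget of 10.

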